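# Proof-pull a freshly fitted file handle

## Robot

A 6-joint arm with a two-finger parallel gripper is mounted at the origin on the work surface. World frame = base frame: x ahead of the robot, y to its left, z up, the work surface at z = 0. Lengths are in m, angles in rad, forces in N, time in s.
With the tool pointing down it reaches from about 0.325 to 1 m from the base axis. Payload 5.1 kg.
Tool frame: the origin (TCP) lies midway between the tips of the shut fingers; the grasp point (between the pads) lies 19 mm behind it (tcp_to_grasp is the distance from the TCP to the grasp point, in m); z points along the fingers, y is the line along which they close (so a half turn about z gives the same grasp; the last joint's range is limited). The gripper opens to 85 mm and grips with 20 to 120 N. Pads are 22 mm wide; open, the fingers measure 114 mm over their backs; the gripper's body (76 mm by 85 mm) begins 54 mm behind the grasp point. The pads swing forward as they close: fully open they stand 13 mm farther back than shut.
Start: joints at [1.033, 0.124, 1.65, -0, 1.367, -0.083], TCP at [0.286, 0.584, 0.231] pointing down, gripper open.
Joint ranges: [-2.61, 2.61], [-1.02, 2.33], [0.03, 2.71], [-1.35, 4.49], [0.32, 2.68], [-2.91, 2.91]. Speed limits (rad/s): [2.57, 2.57, 3.14, 3.14, 3.14, 3.14].

## Interface

Orientations are given as a 3x3 rotation matrix whose columns are the frame's x, y, z axes.
In Python, from station import sense, read_camera, job_done, search_frame, regions_of, tcp_to_grasp gives the robot as it stands.
- The arm moves only by the tool jog_arm, never from a script. Its argument "moves" is text: rows parted by semicolons, each of 4 numbers parted by spaces: the shift along the tool's x, y, z in mm, then the turn about the tool's z in rad. In form: dx dy dz turn; .... A call has 1 to 12 rows; each row shifts and turns the commanded pose from where the row before left it, along the tool's axes as they then stand; what a row does not reach is not made up. A row lasts 1/8 s, in which the tool goes at most 62.5 mm and 10.7 degrees, less where a joint would pass 70% of its speed; a pose out of reach is approached as far as the arm can. A call is refused whole if a number of a shift passes 62.5 or a number of a turn 0.188, either way. A call with a gripper value outside its range is refused whole. "grip" is the opening, from -1 (shut) to 1 (fully open), so that 0 is half open, set as the call begins (left out, the last holds). The fingers move at their own pace and stop on an object; the grip force is fixed at half the most. Time passes only in rows, so rows that do not move let the fingers close. It gives the time, the measured TCP pose, the force, the opening and the grip force at its end, in the units of the state.
- sense(): the state, without advancing time (a new reading comes with each control period).
- read_camera(name): name is "scene" or "top" or "wrist"; returns a dict with "image" (400x640x3 uint8, blue, green, red), "K" (3x3 intrinsics, pixels), "k1" (the pictures are not rectified: a ray, as slopes to the right and down, at radius r is drawn at 1 + k1 r^2 times it, then the intrinsics apply), "rvec" (rotation vector, rad) and "tvec" (3), from world to camera coordinates, as OpenCV has them; the wrist camera has in their place "tool_from_camera" (4x4, takes a point from camera to tool coordinates, whose origin is the TCP and whose axes are the flange's). Camera axes: x right, y down, z forward; pixel columns grow to the right and rows downward; lengths in m; the calibration is good to about 2 mm. A picture is of the moment at which its call begins: read the wrist's pose just before it. There is no depth.
- job_done(): hands the job in; it is judged then, once.
Trained networks look in a picture, given as the dict that the camera call returned (one of the last four; its "shot" number tells which), for a name from the list of things; names that differ only in an ending like _2 or _b are one class to them, and where a whole thing is asked for, a point or a joint stands for the part that bears it (a point fixed in the world has none). Each returns a list of dicts, best first, with "conf" (0 to 1); they miss things now and then, are a little off and sometimes report something else, mostly with a low value. They report only what shows in the picture. A call takes as long as a camera call. They do not tell look-alikes from the thing itself.
- search_frame(picture, target): "extent" ([left, top, width, height] in pixels, round what is visible of it).
- regions_of(picture, target): "pixels" (400x640 bool, what is visible of it) and "extent" ([left, top, width, height] in pixels, round what is visible of it).
The state is a dict: "time": time; "q": joint angles; "dq": joint speeds; "joint_efforts": joint torques, N m; "tcp_pos": TCP position; "eef_rot": TCP orientation; "force": force on the tool from outside, world axes, zero at the start; "wrist_torque": the same for the moment, N m; "gripper_width": finger opening in m; "grasp_force": force on a finger pad.
Only numpy, scipy, OpenCV 4.12 (cv2) and the standard library are available. Lean on these libraries where they do the work, as an engineer would, in place of code of your own. Each camera call takes 0.05 s, during which the arm holds its last target. There are 200 camera calls.

## Task

A new straight wooden handle has been pressed onto the file tang held in the bench's sprung pull tester: grip that handle and draw it straight up, slowly and steadily, until the tester's brass collar is level with the upper brass pointer, and hold it there for a good second without overloading it. Then ease it back down until the collar sits on its stop again, never letting it snap back, and let go. Leave the file block and the graver stand standing where they are.

Things in the scene. Friction and masses are not known exactly. Their poses are not given: they have to be found in the camera images.
- handle_mid (a point): Middle of the handle to test: a plain straight pale-wood cylinder, upright, 26 mm across, 72 mm long, 100 to 172 mm above the bench at rest; this point is on its axis, 140 mm up; z is up. Below it a brass ferrule 22 mm wide. It stands on the axis of the pull tester: dark steel plate 100 x 90 x 22 mm, fixed to the bench, grey sleeve, brass collar, and 36 mm beside the axis a steel post 86 mm high.
- proof_pull (a joint): Rise in m of handle, chuck and brass collar (42 mm disc, 62 to 68 mm up) against a spring: 0 = on its stop, level with the lower brass pointer on the post; 0.012 = level with the upper pointer, the proof load of about 14 N; 0.030 = end. Moves only vertically. Lifts off at 4.5 N, then 0.8 N per mm; springs back if released. Within 5 mm of the pointer will do; over 22 mm is overload.
- file_block: Bystander: loose dark wooden block 60 x 100 x 55 mm (x, y, z) with two files upright in it, 26 mm either side of its middle along its y, with pear-shaped handles up to 149 mm above the bench. Origin: centre of the underside, z up.
- graver_stand: Bystander: loose round steel foot, 84 mm wide, with a grey holder and a graver with a mushroom-shaped handle, 40 mm wide, its top 142 mm above the bench. Origin: centre of the underside, z up.
There are look-alikes about, which are no part of the job. What is shaped like the part that bears handle_mid but orange or purple is not meant.

How it is judged:
On the way:
1. the handle is drawn up to the upper pointer (12 mm, within 5 mm) and held there for half a second (value of joint proof_pull between 0.007 and 0.017 m), for 0.5 s.
At the end, for the whole second after the job is handed in: After the proof pull the handle is back down on its stop (within 2 mm) and released; the file block and graver stand are upright (within 10 degrees) and within 20 mm of where they began (value of joint proof_pull between -0.002 and 0.002 m and distance of each of file_block, graver_stand from where it was at the start of the episode below 0.02 m and angle between each of file_block, graver_stand's own z axis and vertical below 0.17 rad); the robot touches nothing.
It fails at once if the handle is overloaded: drawn up more than 22 mm (value of joint proof_pull above 0.022 m).
It fails at once if the handle is jerked up faster than 0.25 m/s (velocity of joint proof_pull above 0.25 m/s).
It fails at once if the handle is let snap back (falls faster than 0.25 m/s) (velocity of joint proof_pull below -0.25 m/s).
It fails at once if the file block is shifted by more than 30 mm or tipped by more than 17 degrees (distance of file_block from where it was at the start of the episode above 0.03 m or angle between file_block's own z axis and vertical above 0.3 rad).
It fails at once if the graver stand is shifted by more than 30 mm or tipped by more than 17 degrees (distance of graver_stand from where it was at the start of the episode above 0.03 m or angle between graver_stand's own z axis and vertical above 0.3 rad).
It also fails if it takes over 42 s, if anything falls off the work surface, if the arm or the gripper's body presses on something with over 40 N, if the wrist force passes 120 N, or if a joint passes its speed limit or range.

## Working session

There is one attempt and no reset: what is moved stays moved. The work goes in short steps, Python scripts to look and compute and a tool call to move; the robot and the scene stay as the last step left them, time stands still between calls to the robot, and variables do not carry over. Pictures are saved under pics/ and viewed, at most 10 in all, crops included, and the job is handed in when it is done.

Besides the shell and the picture viewer there is one more tool, called after "Call:" by a JSON object that holds its "api" and its "payload", one argument or row to a line. jog_arm: Moves the arm, as the interface text tells. Its arguments: {"type":"object","properties":{"moves":{"type":"string"},"grip":{"type":"number"}},"required":["moves"]}

```bash
mkdir -p pics
cat > h.py <<'E'
import numpy as np, cv2
from station import *
def cam(p):
    R=cv2.Rodrigues(np.array(p["rvec"],float))[0]; return R,np.array(p["tvec"],float).ravel()
def und(p,uv):
    K=np.array(p["K"]);k=float(np.ravel(p["k1"])[0])
    return cv2.undistortPoints(np.array([[uv]],float),K,np.array([k,0,0,0,0.]))[0,0]
def ray(p,uv):
    R,t=cam(p);a=und(p,uv);d=R.T@np.array([a[0],a[1],1]);return -R.T@t,d/np.linalg.norm(d)
def atz(p,uv,z):
    o,d=ray(p,uv);return o+d*(z-o[2])/d[2]
def proj(p,X):
    K=np.array(p["K"]);k=float(np.ravel(p["k1"])[0])
    return cv2.projectPoints(np.array([X],float),np.array(p["rvec"],float),np.array(p["tvec"],float),K,np.array([k,0,0,0,0.]))[0][0,0]
E
python3 - <<'E'
from h import *
s=sense();print(s["time"],s["tcp_pos"],s["eef_rot"],s["gripper_width"],tcp_to_grasp)
ims=[]
for n in("scene","top"):
    p=read_camera(n);ims.append(p["image"]);cv2.imwrite(f"pics/{n}0.png",p["image"])
    for t in("handle_mid","file_block","graver_stand"):
        for r in search_frame(p,t)[:4]:
            e=r["extent"];c=(e[0]+e[2]/2,e[1]+e[3]/2)
            print(n,t,round(r["conf"],2),np.round(e),np.round(atz(p,c,.14 if t=="handle_mid" else .08),3))
E
```

```text
0.0 [0.28522609 0.58339767 0.23003968] [[-8.98354368e-01  4.39270157e-01 -1.07659376e-03]
 [ 4.39271439e-01  8.98352603e-01 -1.78979997e-03]
 [ 1.80955088e-04 -2.08079151e-03 -9.99997819e-01]] 0.08538440255785736 0.0187
scene handle_mid 0.72 [212. 124.  18.  27.] [ 0.51  -0.589  0.14 ]
scene handle_mid 0.59 [377. 305.  19.  29.] [0.652 0.248 0.14 ]
scene handle_mid 0.56 [266. 104.  10.  22.] [ 0.309 -0.541  0.14 ]
scene handle_mid 0.54 [296. 193.  12.  25.] [ 0.529 -0.179  0.14 ]
scene file_block 0.76 [313. 233.  31.  44.] [ 0.584 -0.019  0.08 ]
scene graver_stand 0.73 [394. 269.  29.  30.] [0.495 0.226 0.08 ]
top handle_mid 0.74 [175. 144.  17.  16.] [0.628 0.229 0.14 ]
top handle_mid 0.73 [424. 255.  20.  11.] [ 0.298 -0.558  0.14 ]
top handle_mid 0.65 [438. 195.  22.  13.] [ 0.485 -0.609  0.14 ]
top handle_mid 0.44 [310. 180.  17.  17.] [ 0.517 -0.2    0.14 ]
top file_block 0.88 [250. 163.  36.  28.] [ 0.562 -0.033  0.08 ]
top graver_stand 0.89 [183. 189.  25.  27.] [0.473 0.198 0.08 ]
```

View pics/scene0.png

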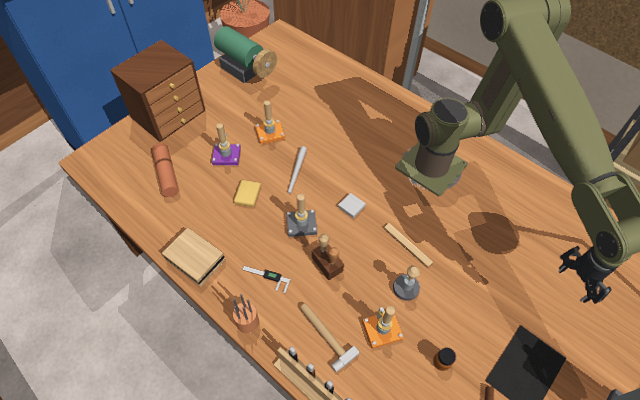

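View pics/top0.png

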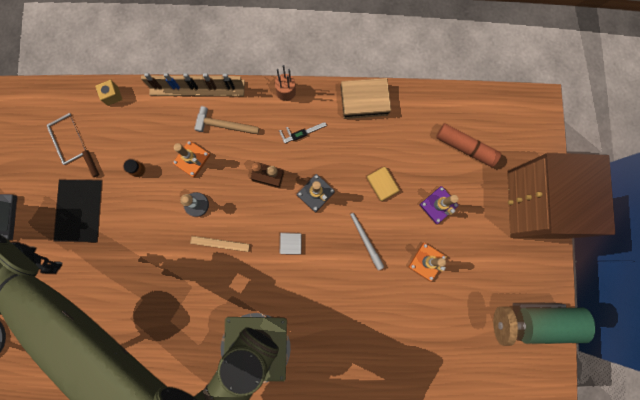

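Candidates for the handle, by scene pixels: orange plates at (382,325) and (268,128), a purple plate at (225,150), and a dark steel plate at (301,218), which is (316,190) in the top view. Only the dark one fits "dark steel plate". I'll confirm it in a crop and triangulate.

Run:
```python
from h import *
ps={n:read_camera(n) for n in("scene","top")}
def pick(n,t,near):
    rs=regions_of(ps[n],t); 
    best=min(rs,key=lambda r:np.hypot(r["extent"][0]+r["extent"][2]/2-near[0],r["extent"][1]+r["extent"][3]/2-near[1]))
    ys,xs=np.nonzero(best["pixels"]);print(n,t,best["conf"],best["extent"],xs.mean(),ys.mean());return xs.mean(),ys.mean()
a=pick("scene","handle_mid",(302,205));b=pick("top","handle_mid",(318,188))
A=[];B=[]
for n,uv in(("scene",a),("top",b)):
    o,d=ray(ps[n],uv);M=np.eye(3)-np.outer(d,d);A.append(M);B.append(M@o);print(n,atz(ps[n],uv,.136))
X=np.linalg.lstsq(np.vstack(A),np.hstack(B),rcond=None)[0];print("tri",X)
s=sense();R=s["eef_rot"];print("to above, tool mm",R.T@(np.array([X[0],X[1],.23])-s["tcp_pos"])*1000)
c1=cv2.resize(ps["scene"]["image"][170:290,250:350],(400,480),interpolation=cv2.INTER_CUBIC)
c2=cv2.resize(ps["top"]["image"][140:230,240:340],(400,360),interpolation=cv2.INTER_CUBIC)
c2=cv2.copyMakeBorder(c2,0,120,0,0,cv2.BORDER_CONSTANT);cv2.imwrite("pics/crop1.png",np.hstack([c1,c2]))
```

```text
scene handle_mid 0.67 [295.3, 189.2, 10.4, 27.5] 300.63082437275983 207.14336917562724
top handle_mid 0.5 [309.4, 181.2, 14.5, 15.7] 316.01769911504425 188.76106194690266
scene [ 0.53556843 -0.17998663  0.136     ]
top [ 0.51680132 -0.19194413  0.136     ]
tri [ 0.52178018 -0.19270368  0.10731046]
to above, tool mm [-553.3725519  -593.89124467    1.32628684]
```

View pics/crop1.png

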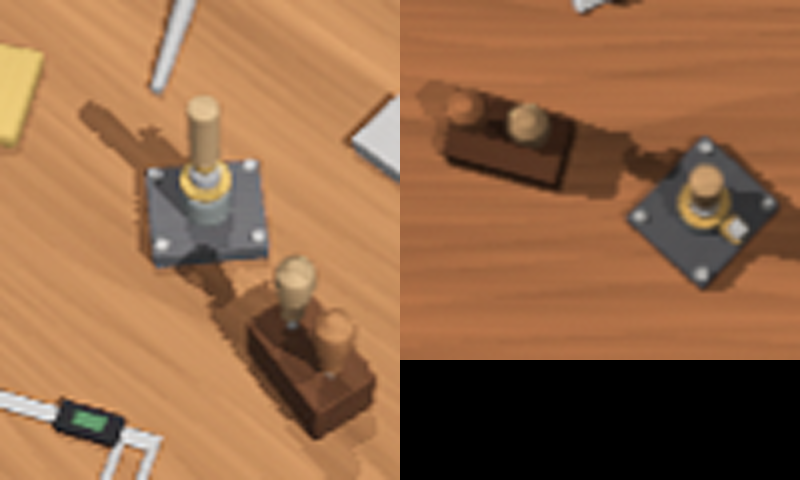

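The left crop shows the dark steel plate with a pale straight handle, brass collar and post, so this is the target. The file block stands beside it at lower right. Now I move above the target, short of the end.

Call:
{"api": "jog_arm", "payload": {
  "moves": "-20 -22 0 0;-42 -45 0 0;-42 -45 0 0;-42 -45 0 0;-42 -45 0 0;-42 -45 0 0;-42 -45 0 0;-42 -45 0 0;-42 -45 0 0;-42 -45 0 0;-42 -45 0 0;-42 -45 0 0",
  "grip": 1
}}

```text
time: 2.1
tcp_pos: [0.4918, -0.0944, 0.2318]
eef_rot: [[-0.898, 0.44, 0.001], [0.44, 0.898, -0.0], [-0.001, 0.0, -1.0]]
force: [0.1, 1.1, -0.4]
gripper_width: 0.0852
grasp_force: 0.0
```

Call:
{"api": "jog_arm", "payload": {
  "moves": "-20 -22 0 0;0 0 0 0;0 0 0 0"
}}

```text
time: 2.48
tcp_pos: [0.4995, -0.1202, 0.2312]
eef_rot: [[-0.898, 0.439, -0.0], [0.439, 0.898, 0.0], [0.0, 0.0, -1.0]]
force: [-0.8, 0.4, 1.2]
gripper_width: 0.0852
grasp_force: 0.0
```

Run:
```python
from h import *
s=sense();R=s["eef_rot"];T=s["tcp_pos"];print(s["time"],T,s["force"],s["q"])
p=read_camera("wrist");cv2.imwrite("pics/w1.png",p["image"])
C=np.array(p["tool_from_camera"]);print(np.round(C,3).tolist())
for r in search_frame(p,"handle_mid")[:3]: print(r["conf"],np.round(r["extent"]))
# top-face centre from fixed cams, from crop pixels
q={n:read_camera(n) for n in("scene","top")}
print(atz(q["scene"],(300.75,196.2),.172),atz(q["top"],(316.5,185.3),.172))
```

```text
2.475 [ 0.49952643 -0.12024598  0.23124337] [-0.81389675  0.39876976  1.20090815] [-3.40935765e-01 -1.82046449e-01  1.94950547e+00  3.75046843e-04
  1.37454063e+00 -1.45716886e+00]
[[-0.001, -0.955, -0.296, 0.074], [1.0, -0.001, -0.0, -0.001], [0.0, -0.296, 0.955, -0.143], [0.0, 0.0, 0.0, 1.0]]
0.73 [226. 217.  60.  92.]
0.3 [566.   0.  74.  49.]
[ 0.52185614 -0.19121387  0.172     ] [ 0.52160895 -0.19278581  0.172     ]
```

View pics/w1.png

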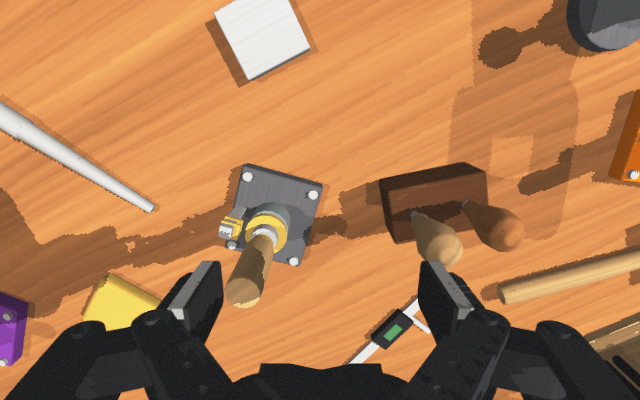

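The wrist view shows the handle top at about (243,292) with the dark plate and collar behind it. The file block is at (435,205). I'll check the wrist ray against the fixed cameras.

Run:
```python
from h import *
s=sense();R=np.array(s["eef_rot"]);T=s["tcp_pos"]
p=read_camera("wrist");C=np.array(p["tool_from_camera"])
def wz(uv,z):
    a=und(p,uv);d=R@C[:3,:3]@np.array([a[0],a[1],1]);o=T+R@C[:3,3];return o+d*(z-o[2])/d[2]
X=wz((243,292),.172);print(X,wz((266,231),.068))
for g in(X,np.array([.5217,-.192,.172])):print(R.T@(g-T)*1000)
```

```text
[ 0.52404038 -0.19178148  0.172     ] [ 0.52164282 -0.19045339  0.068     ]
[-53.45468164 -54.10032062  59.45275138]
[-51.44612162 -55.32131304  59.45208612]
```

Call:
{"api": "jog_arm", "payload": {
  "moves": "-26 -27 0 0;-26 -28 0 0;0 0 0 0;0 0 15 0;0 0 25 0;0 0 25 0;0 0 25 0;0 0 15 0;0 0 5 0;0 0 0 0;0 0 0 0"
}}

```text
time: 4.1
tcp_pos: [0.5231, -0.1933, 0.1225]
eef_rot: [[-0.898, 0.439, 0.002], [0.439, 0.898, -0.001], [-0.002, 0.0, -1.0]]
force: [0.3, -0.1, 0.5]
gripper_width: 0.0852
grasp_force: 0.0
```

Run:
```python
from h import *
s=sense();print(s["tcp_pos"],s["force"])
ps={n:read_camera(n) for n in("wrist","scene")}
cv2.imwrite("pics/w2.png",np.hstack([cv2.resize(ps["wrist"]["image"],(480,300)),cv2.resize(ps["scene"]["image"][150:270,240:368],(320,300))]))
```

```text
[ 0.52305334 -0.19334802  0.122538  ] [ 0.30373547 -0.14799707  0.50086006]
```

View pics/w2.png

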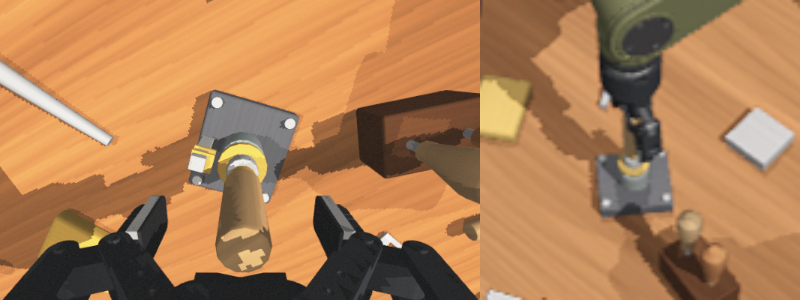

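The wrist view shows the handle at (243,225), centred between the fingers at (150,225) and (330,225). The file block is clear. Closing.

Call:
{"api": "jog_arm", "payload": {
  "moves": "0 0 0 0;0 0 0 0;0 0 0 0;0 0 0 0;0 0 0 0;0 0 0 0",
  "grip": -1
}}

```text
time: 4.95
tcp_pos: [0.5229, -0.1918, 0.1217]
eef_rot: [[-0.898, 0.439, 0.001], [0.439, 0.898, 0.003], [-0.0, 0.003, -1.0]]
force: [0.8, 5.5, 1.9]
gripper_width: 0.0248
grasp_force: 58.7
```

Call:
{"api": "jog_arm", "payload": {
  "moves": "0 1 -0.5 0;0 0 -1 0;0 0 -1 0;0 0 -1 0;0 0 -1 0;0 0 -1 0;0 0 -1 0;0 0 -0.5 0;0 0 0 0"
}}

```text
time: 6.08
tcp_pos: [0.5229, -0.1917, 0.1269]
eef_rot: [[-0.898, 0.439, 0.001], [0.439, 0.898, 0.001], [-0.0, 0.001, -1.0]]
force: [6.8, 1.5, -8.0]
gripper_width: 0.0248
grasp_force: 59.3
```

Call:
{"api": "jog_arm", "payload": {
  "moves": "-0.5 0 -0.5 0;-0.5 0 -1 0;0 0 -1 0;0 0 -1 0;0 0 -1 0;0 0 -1 0;0 0 -1 0;0 0 -0.5 0;0 0 0 0;0 0 0 0"
}}

```text
time: 7.32
tcp_pos: [0.5229, -0.1917, 0.1323]
eef_rot: [[-0.898, 0.439, -0.002], [0.439, 0.898, 0.002], [0.002, 0.001, -1.0]]
force: [7.0, 0.9, -12.3]
gripper_width: 0.0246
grasp_force: 59.5
```

Run:
```python
from h import *
s=sense();print(s["tcp_pos"],s["force"],s["wrist_torque"])
ps={n:read_camera(n) for n in("wrist","scene")}
cv2.imwrite("pics/w3.png",np.hstack([cv2.resize(ps["wrist"]["image"][80:280,200:460],(520,400),interpolation=cv2.INTER_CUBIC),cv2.resize(ps["scene"]["image"][190:250,280:322],(280,400),interpolation=cv2.INTER_CUBIC)]))
```

```text
[ 0.52287395 -0.1917255   0.13232368] [  6.97676137   0.90964078 -12.25419115] [ 0.19308807 -1.08846785  0.00638316]
```

View pics/w3.png

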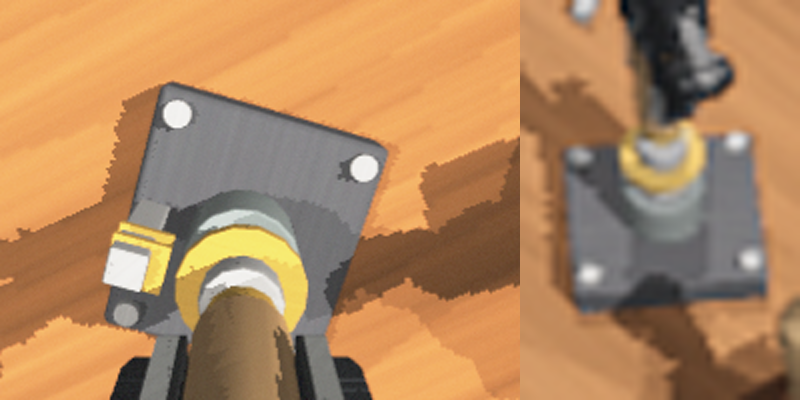

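The wrist crop shows the collar well up off the sleeve at (240,275). The tool has risen 10.6 mm and the force agrees with about 11 mm of pull. I'll add the last millimetre and hold.

Call:
{"api": "jog_arm", "payload": {
  "moves": "0 0 -0.7 0;0 0 -0.7 0;0 0 0 0;0 0 0 0;0 0 0 0;0 0 0 0;0 0 0 0;0 0 0 0;0 0 0 0;0 0 0 0;0 0 0 0;0 0 0 0"
}}

```text
time: 8.93
tcp_pos: [0.5228, -0.1917, 0.1335]
eef_rot: [[-0.898, 0.439, -0.002], [0.439, 0.898, 0.002], [0.003, 0.001, -1.0]]
force: [7.7, 1.2, -12.7]
gripper_width: 0.0246
grasp_force: 59.6
```

Call:
{"api": "jog_arm", "payload": {
  "moves": "0 0 0.5 0;0 0 1 0;0 0 1 0;0 0 1 0;0 0 1 0;0 0 1 0;0 0 1 0;0 0 1 0;0 0 0.5 0;0 0 0 0;0 0 0 0"
}}

```text
time: 10.3
tcp_pos: [0.5229, -0.1917, 0.1271]
eef_rot: [[-0.898, 0.439, -0.002], [0.439, 0.898, 0.002], [0.003, 0.001, -1.0]]
force: [3.3, 3.5, -8.8]
gripper_width: 0.0247
grasp_force: 59.6
```

Call:
{"api": "jog_arm", "payload": {
  "moves": "0 0 0.5 0;0 0 1 0;0 0 1 0;0 0 1 0;0 0 1 0;0 0 0.5 0;0 0 0.5 0;0 0 0 0;0 0 0 0"
}}

```text
time: 11.42
tcp_pos: [0.5229, -0.1918, 0.1227]
eef_rot: [[-0.898, 0.439, -0.002], [0.439, 0.898, 0.002], [0.003, 0.001, -1.0]]
force: [0.6, 5.0, -5.1]
gripper_width: 0.0247
grasp_force: 59.7
```

Call:
{"api": "jog_arm", "payload": {
  "moves": "0 0 0.5 0;0 0 0.5 0;0 0 0.5 0;0 0 0.5 0;0 0 0.5 0;0 0 0 0;0 0 0 0"
}}

```text
time: 12.3
tcp_pos: [0.5229, -0.1918, 0.1217]
eef_rot: [[-0.898, 0.439, -0.002], [0.439, 0.898, 0.002], [0.003, 0.001, -1.0]]
force: [-3.2, 7.4, 2.0]
gripper_width: 0.0247
grasp_force: 60.5
```

The handle is back on its stop: the height matches the start and the arm now pushes down lightly. Release.

Call:
{"api": "jog_arm", "payload": {
  "moves": "0 0 0 0;0 0 0 0;0 0 0 0;0 0 0 0;0 0 0 0;0 0 0 0",
  "grip": 1
}}

```text
time: 13.05
tcp_pos: [0.5236, -0.1927, 0.1207]
eef_rot: [[-0.898, 0.439, -0.0], [0.439, 0.898, -0.0], [0.0, -0.0, -1.0]]
force: [-0.6, -0.3, -0.1]
gripper_width: 0.0855
grasp_force: 0.0
```

Call:
{"api": "jog_arm", "payload": {
  "moves": "0 0 -8 0;0 0 -15 0;0 0 -25 0;0 0 -25 0;0 0 -25 0;0 0 -25 0;0 0 -15 0;0 0 0 0;0 0 0 0;0 0 0 0"
}}

```text
time: 14.3
tcp_pos: [0.5231, -0.1923, 0.2572]
eef_rot: [[-0.898, 0.439, -0.002], [0.439, 0.898, 0.001], [0.003, -0.0, -1.0]]
force: [-0.6, 0.1, -0.1]
gripper_width: 0.0856
grasp_force: 0.0
```

Run:
```python
from h import *
s=sense();print(s["time"],s["tcp_pos"],s["force"],s["gripper_width"])
for n in("scene","top"):
    p=read_camera(n);
    if n=="scene":cv2.imwrite("pics/s4.png",cv2.resize(p["image"][180:300,270:430],(800,600)))
    for t in("file_block","graver_stand"):
        for r in search_frame(p,t)[:1]: print(n,t,r["conf"],np.round(r["extent"]))
```

```text
14.3 [ 0.52305774 -0.19233482  0.25723061] [-0.57585363  0.10669662 -0.06042377] 0.08557386421278472
scene file_block 0.78 [314. 235.  30.  41.]
scene graver_stand 0.58 [394. 268.  25.  28.]
top file_block 0.79 [252. 165.  27.  24.]
top graver_stand 0.85 [181. 190.  30.  27.]
```

View pics/s4.png

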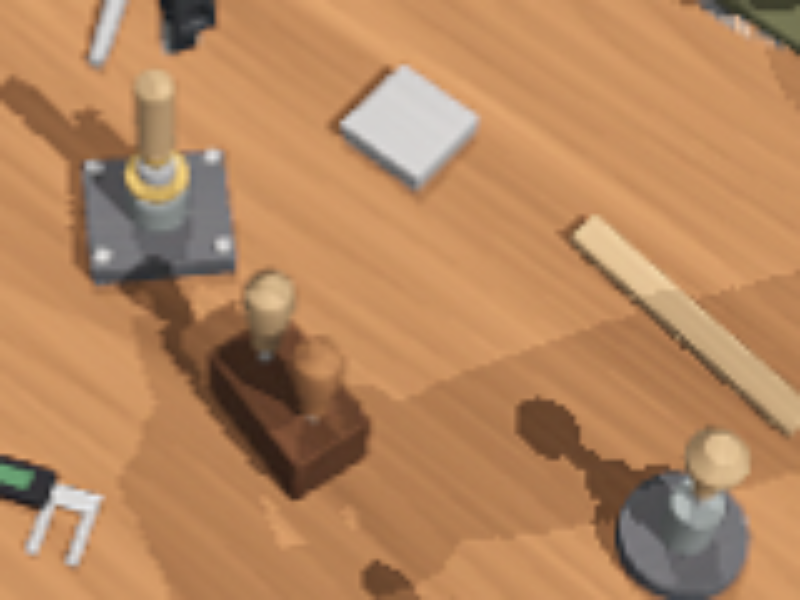

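The crop shows the handle back down at (157,120) with the gripper clear above it. The file block (290,385) and graver stand (690,510) stand where they were. Handing in.

```bash
python3 -c "
from station import *
print(job_done())"
```

```text
the job is handed in; nothing more can be done
None
```

I drew the handle up about 12 mm by tool travel, with the wrist force agreeing, and held it there for over a second. I then eased it back onto its stop and released it; the file block and graver stand look unmoved, and the job is handed in, though no verdict came back.

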